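# Find the slipped knife with a gap gauge

## Robot

A 6-joint arm with a two-finger parallel gripper is mounted at the origin on a cart in front of the work surface, level with it; the furniture and walls round the work are solid. World frame = base frame: x ahead of the robot, y to its left, z up, the work surface at z = 0. Lengths are in m, angles in rad, forces in N, time in s.
With the tool pointing down it reaches from about 0.35 to 0.975 m from the base axis. Payload 4.9 kg.
Tool frame: the origin (TCP) lies on the front face of the gripper's body, between the roots of the fingers; the fingertips stand ctrl.finger_overhang ahead of it and the grasp point (between the pads) lies 54 mm ahead of it (ctrl.finger_overhang is the distance from the TCP to the fingertips, in m); z points along the fingers, y is the line along which they close (so a half turn about z gives the same grasp; the last joint's range is limited). The gripper opens to 85 mm and grips with 20 to 120 N. Pads are 22 mm wide; open, the fingers measure 114 mm over their backs; the gripper's body (76 mm by 85 mm) begins 54 mm behind the grasp point. The pads swing forward as they close: fully open they stand 13 mm farther back than shut.
Start: joints at [1.181, 0.053, 1.613, -0, 1.476, -0.119], TCP at [0.167, 0.602, 0.304] pointing down, gripper open.
Joint ranges: [-3.01, 3.01], [-1.01, 2.22], [0.06, 2.58], [-1.02, 4.17], [0.09, 2.62], [-3.14, 3.14]. Speed limits (rad/s): [2.57, 2.57, 3.14, 3.14, 3.14, 3.14].

## Interface

Orientations are given as a rotation vector (axis times angle).
In Python, from station import ctrl, vision gives the robot as it stands. The module is installed in compiled form; this text tells all that it offers.
- The arm moves only by the tool drive_tool, never from a script. Its argument "rows" is a list of rows, each a list of 2 entries, a list of its own where there are three numbers: the shift along the tool's x, y, z in m, then the turn about the tool's z in rad. A call has 1 to 10 rows; each row shifts and turns the commanded pose from where the row before left it, along the tool's axes as they then stand; what a row does not reach is not made up. A row lasts 1/10 s, in which the tool goes at most 50 mm and 8.59 degrees, less where a joint would pass 70% of its speed; a pose out of reach is approached as far as the arm can. A call with a gripper value outside its range is refused whole. "jaw" is the closure, from 0 (fully open) to 1 (shut), set as the call begins (left out, the last holds). The fingers move at their own pace and stop on an object; "grip_force" is the grip in N (left out, the last holds). Time passes only in rows, so rows that do not move let the fingers close. It gives the time, the measured TCP pose, the force, the opening and the grip force at its end, in the units of the state.
- ctrl.get_obs(): the state, without advancing time (a new reading comes with each control period).
- vision.get_image(name): name is "scene" or "side" or "wrist"; returns a dict with "image" (400x640x3 uint8, blue, green, red), "vertical_fov" (degrees; the focal length in pixels is half the picture's height over the tangent of half this angle, whatever the lens; pixels are square), "cx", "cy" (the principal point, pixels), "R" (3x3) and "t" (3): a world point X has camera coordinates R X + t. Camera axes: x right, y down, z forward; pixel columns grow to the right and rows downward; lengths in m; the calibration is good to about 2 mm. A picture is of the moment at which its call begins. There is no depth.
- ctrl.finish_job(): hands the job in; it is judged then, once.
The state is a dict: "t": time; "q": joint angles; "dq": joint speeds; "effort": joint torques, N m; "tool_pos": TCP position; "tool_rot": TCP orientation; "contact_force": force on the tool from outside, world axes, zero at the start; "wrist_torque": the same for the moment, N m; "opening": finger opening in m; "grip_force": force on a finger pad.
Only numpy, scipy, OpenCV 4.12 (cv2) and the standard library are available. Lean on these libraries where they do the work, as an engineer would, in place of code of your own. Each camera call takes 0.05 s, during which the arm holds its last target. There are 200 camera calls.

## Task

The knife head from the press stands on the worktop for its gap check. In one of its three front gaps, now and then in two, the knife inside has slipped out of the way, and the gauge's blade goes in until the handle rests against the face; in the others the knife stops it part-way. Find such a gap by feel, pushing gently, and leave the gauge fully home in it, flat side up, let go, with the oil bottle, the marker and the nest of bowls undisturbed.

Things in the scene. Friction and masses are not known exactly. Their poses are not given: they have to be found in the camera images.
- knife_head: Fixed knife head: green lower block, steel gap layer, aluminium top plate with black screws. Block 60 mm deep (x), 156 wide (y), 99 high, on a dark foot plate 190 mm wide and 10 high that reaches 6 mm out in front. Origin: centre of its underside; x points into the block away from the robot, y left, z up. The flat front face is at x = -30 mm.
- gap_right (a point): Centre of the mouth of the gap on the right as the robot sees it, on the front face: x = -30, y = -45, z = 60 mm in the head's frame (same axes). Each of the three gaps is a level slot 18 mm wide (y) and 7 mm high (z) that runs along +x; a black tick marks the face above it.
- gap_middle (a point): Centre of the mouth of the middle gap: x = -30, y = 0, z = 60 mm in the head's frame. Inside every gap is a knife, out of sight. Its edge, rigid metal, stops a blade 10 to 20 mm behind the face, except in one gap (now and then two), where the way is free for 45 mm. Which one is free changes from run to run, and no pose tells it.
- gap_left (a point): Centre of the mouth of the gap on the left: x = -30, y = 45, z = 60 mm in the head's frame. Pushing the gauge against face or knife with more than 40 N spoils the run: probe slowly and stop at a few newtons.
- gauge: Loose gauge lying flat, 60 g: yellow handle 70 x 20 x 12 mm (x, y, z), steel blade on its +x end. Origin: centre of the handle's underside, close to its balance. Blade 36 mm long (x = 35 to 71 mm), 14 wide, 4 thick, at z = 4 to 8 mm. The handle's end at x = 35 is the shoulder, too big for a gap. Pinch it across the 20 mm width. Let go when home, it stays, drooping a few degrees.
- gauge_tip (a point): Middle of the gauge blade's front end, 71 mm ahead of the gauge's origin and 6 mm above its underside.
- oil_bottle: Bystander: white squeeze bottle with a red pointed cap, 38 mm diameter, 118 mm tall, standing; origin at the centre of its underside. Leave it.
- marker: Bystander: white felt marker with a blue cap, 136 mm long (y), 16 mm thick, lying; origin under its middle. Leave it.
- bowl_nest: Bystander: nest of white bowls, 67 mm diameter, 41 mm tall, standing; origin at the centre of its underside. Leave it.
There are look-alikes about, which are no part of the job. There is more than one size of the gauge; the job needs the largest.

How it is judged:
At the end, for the whole second after the job is handed in: The gauge is let go and at rest with its blade in a gap that takes it: its shoulder within 4 mm of the head's front face, its length within 0.2 rad of the gap's direction and its flat side within 0.25 rad of level (x of gauge_tip in the frame of knife_head between 0.002 and 0.012 m and y of gauge_tip in the frame of knife_head between -0.06 and 0.06 m and z of gauge_tip in the frame of knife_head between 0.054 and 0.066 m and angle between the x axis of gauge and the x axis of knife_head, either way round below 0.2 rad and angle between gauge's own z axis and vertical below 0.25 rad and linear speed of gauge below 0.02 m/s and contact force between the fingers and gauge below 0.1 N); the robot touches nothing.
It fails at once if the gauge is pressed against the knife head, knives included, with more than 40 N (contact force between gauge and knife_head above 40 N).
It fails at once if the oil bottle is moved more than 30 mm or tipped (distance of oil_bottle from where it was at the start of the episode above 0.03 m or angle between oil_bottle's own z axis and vertical above 0.4 rad).
It fails at once if the marker is moved more than 30 mm (distance of marker from where it was at the start of the episode above 0.03 m).
It fails at once if the nest of bowls is moved more than 30 mm or tipped (distance of bowl_nest from where it was at the start of the episode above 0.03 m or angle between bowl_nest's own z axis and vertical above 0.4 rad).
It also fails if it takes over 48 s, if anything falls off the work surface, if the arm or the gripper's body presses on something with over 40 N, if the wrist force passes 120 N, or if a joint passes its speed limit or range.

## Working session

There is one attempt and no reset: what is moved stays moved. The work goes in short steps, Python scripts to look and compute and a tool call to move; the robot and the scene stay as the last step left them, time stands still between calls to the robot, and variables do not carry over. Pictures are saved under pics/ and viewed, at most 10 in all, crops included, and the job is handed in when it is done.

Besides the shell and the picture viewer there is one more tool, called after "Request:" as name([rows], argument=value, ...), one row to a line, values as JSON. drive_tool: Moves the arm, as the interface text tells. Its arguments: {"type":"object","properties":{"rows":{"type":"array","items":{"type":"array"}},"jaw":{"type":"number"},"grip_force":{"type":"number"}},"required":["rows"]}

```bash
mkdir -p pics
cat > h.py <<'E'
import numpy as np, cv2
from station import ctrl, vision
from scipy.spatial.transform import Rotation as Ro
def cam(n):
    d=vision.get_image(n); d['f']=200/np.tan(np.radians(d['vertical_fov'])/2); d['R']=np.array(d['R']);d['t']=np.array(d['t']);return d
def ray(d,u,v,z):
    r=d['R'].T@np.array([(u-d['cx'])/d['f'],(v-d['cy'])/d['f'],1]); c=-d['R'].T@d['t']
    return c+r*(z-c[2])/r[2]
def proj(d,X):
    p=d['R']@np.array(X)+d['t']; return np.array([d['cx'],d['cy']])+d['f']*p[:2]/p[2]
E
python3 - <<'E'
from h import *
import pickle
o=ctrl.get_obs();print({k:np.round(o[k],3) for k in o},ctrl.finger_overhang)
for n in ['scene','side','wrist']:
    d=cam(n);pickle.dump(d,open(n+'0.pkl','wb'));cv2.imwrite(f'pics/{n}0.png',d['image']);print(n,d['f'],d['cx'],d['cy'],-d['R'].T@d['t'],d['R'][2])
E
```

```text
{'t': np.float64(0.0), 'q': array([ 1.181,  0.053,  1.614,  0.   ,  1.476, -0.119]), 'dq': array([-0.002, -0.001,  0.   ,  0.   , -0.001,  0.001]), 'effort': array([ 2.0000e-03, -3.9370e+01, -3.7017e+01,  0.0000e+00,  7.0000e-03,
        0.0000e+00]), 'tool_pos': array([0.167, 0.602, 0.303]), 'tool_rot': array([-4.240e-01, -3.112e+00,  3.000e-03]), 'contact_force': array([0.417, 0.095, 0.621]), 'wrist_torque': array([-0.017,  0.014,  0.001]), 'grip_force': np.float64(0.0), 'opening': np.float64(0.085)} 0.0726
scene 372.8637418561116 316.9715630950568 202.99520255421862 [0.22589806 0.45231998 0.65561576] [ 0.33257543 -0.63275699 -0.69929406]
side 384.7615871880494 320.8165913600876 208.97556975711765 [0.21041773 0.48324752 0.66074469] [ 0.3526345  -0.64665709 -0.67637528]
wrist 283.3504193466677 317.3810056117246 198.57427189221755 [0.10416011 0.61981764 0.37301558] [ 0.24977747 -0.07110678 -0.96568889]
```

View pics/scene0.png

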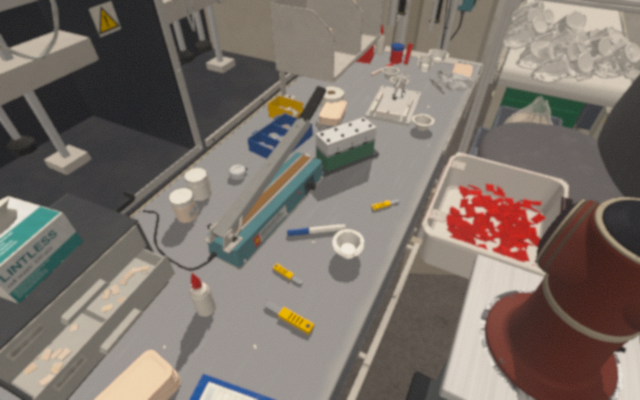

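View pics/side0.png

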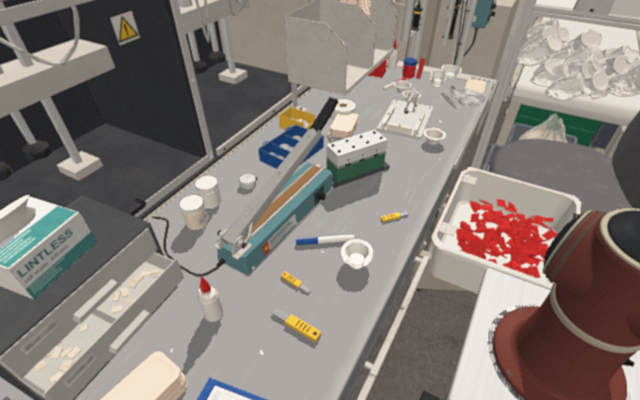

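The side view has three yellow gauge-like things, at (300,325), (292,281) and (395,216), and the knife head at (357,155). The bottle is at (208,300), the marker at (325,240) and the bowls at (356,254). I'll measure the candidates and enlarge them.

Run:
```python
from h import *
import pickle
d=pickle.load(open('side0.pkl','rb'));I=d['image']
h=cv2.cvtColor(I,cv2.COLOR_BGR2HSV);m=cv2.inRange(h,(18,120,120),(32,255,255))
n,l,s,c=cv2.connectedComponentsWithStats(m)
for i in range(1,n):
    if s[i,4]>40:
        v,u=np.nonzero(l==i);P=np.array([ray(d,a,b,.011)[:2] for a,b in zip(u,v)]).astype(np.float32)
        print(c[i].round(),s[i,4],cv2.minAreaRect(P))
for nm,p in dict(bottle=(210,317),bowl=(357,268),mk1=(297,243),mk2=(352,239)).items():print(nm,ray(d,*p,0).round(3))
a=cv2.resize(I[120:210,300:420],(800,600),interpolation=cv2.INTER_CUBIC);cv2.imwrite('pics/head.png',a)
a=cv2.resize(I[200:350,240:440],(800,600),interpolation=cv2.INTER_CUBIC);cv2.imwrite('pics/g.png',a)
```

```text
[126.  31.] 139 ((2.0743961334228516, -0.8669615387916565), (0.060774654150009155, 0.29990679025650024), 49.52084732055664)
[295. 118.] 481 ((0.8394994735717773, -0.49777036905288696), (0.12007153779268265, 0.1341073364019394), 28.55202865600586)
[390. 217.] 106 ((0.3866880536079407, -0.19430680572986603), (0.049574896693229675, 0.018286341801285744), 47.7388801574707)
[291. 279.] 148 ((0.5009706616401672, 0.08189764618873596), (0.016448451206088066, 0.04678435996174812), 81.14581298828125)
[303. 328.] 427 ((0.4223403334617615, 0.16598032414913177), (0.023454934358596802, 0.07168534398078918), 85.59464263916016)
bottle [0.596 0.227 0.   ]
bowl [ 0.395 -0.019  0.   ]
mk1 [ 0.548 -0.02   0.   ]
mk2 [ 0.441 -0.092  0.   ]
```

View pics/head.png

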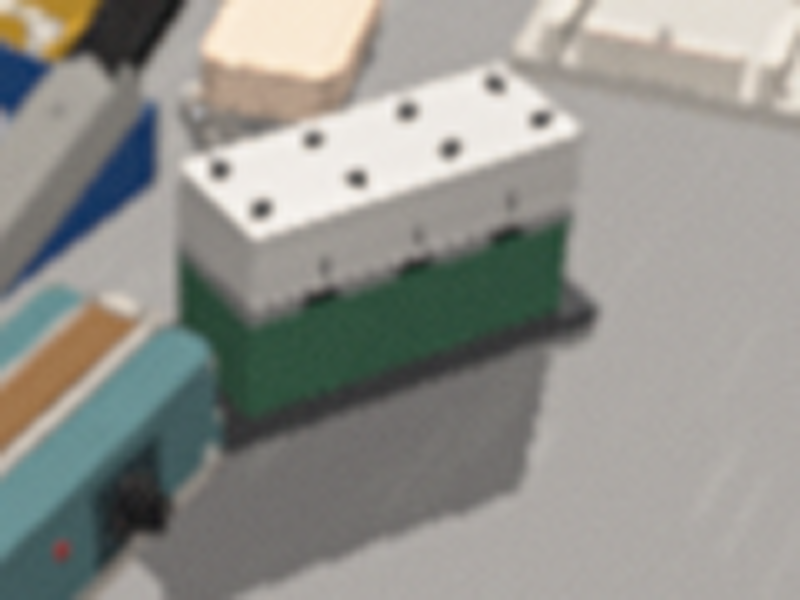

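View pics/g.png

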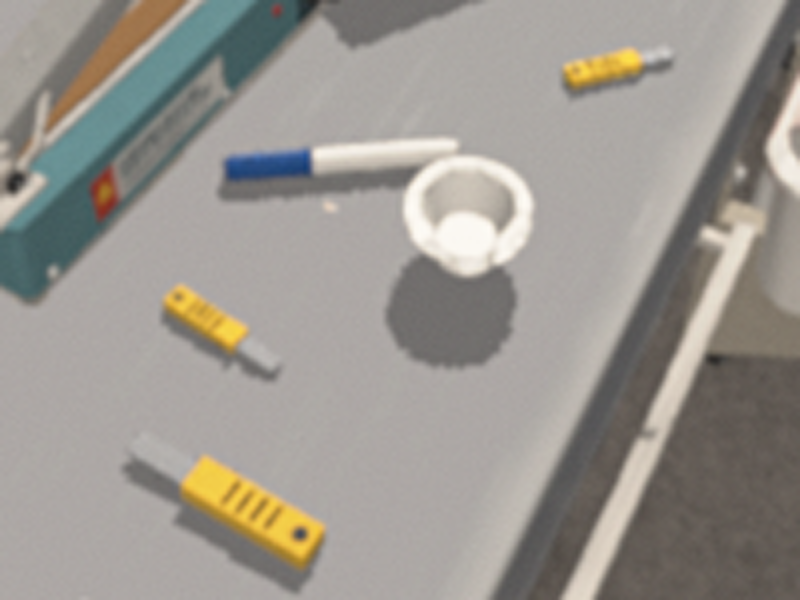

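The largest is at (303,328). Its handle measures 72 x 23 mm against 49 and 47 mm for the others, so it fits the 70 x 20 gauge, and the crop shows its blade pointing left and up. The head shows three slots, at side pixels (348,165), (362,160) and (376,155). Next I'll fit the head and gauge poses.

Run:
```python
from h import *
import pickle
from scipy.optimize import least_squares
d=pickle.load(open('side0.pkl','rb'))
px=np.array([(322,298),(415,266),(508,235),(258,240),(582,130),(495,62),(183,165)])/6.667+[300,120]
for H in(.099,.109):
    B=np.array([(-.03,.045,.06),(-.03,0,.06),(-.03,-.045,.06),(-.03,.078,H),(-.03,-.078,H),(.03,-.078,H),(.03,.078,H)])
    def W(p): c,s=np.cos(p[2]),np.sin(p[2]); return B@np.array([[c,-s,0],[s,c,0],[0,0,1]]).T+[p[0],p[1],0]
    f=lambda p:(np.array([proj(d,X) for X in W(p)])-px).ravel()
    r=least_squares(f,[.5,-.3,-.8]);print(H,r.x.round(4),r.fun.round(1),W(r.x)[:5].round(3).tolist())
t=ray(d,240+140/4,200+440/4,.006);e=ray(d,240+312/4,200+542/4,.012)
print(t,e,np.linalg.norm(t-e),np.arctan2(*(t-e)[1::-1]))
o=ctrl.get_obs();print(Ro.from_rotvec(o['tool_rot']).as_matrix().round(3))
```

```text
0.099 [ 0.544  -0.3315 -0.5451] [ 0.3  0.1  0.4 -0.1  0.1 -0.3 -0.2  0.2  0.4 -0.1  0.2 -0.  -1.1  0.1] [[0.542, -0.277, 0.06], [0.518, -0.316, 0.06], [0.495, -0.354, 0.06], [0.559, -0.249, 0.099], [0.478, -0.383, 0.099]]
0.109 [ 0.5409 -0.3235 -0.5304] [ 0.3  2.1  0.4  1.7 -0.   1.3 -0.  -1.   0.6 -1.9  0.1 -1.8 -1.4 -1.1] [[0.538, -0.27, 0.06], [0.515, -0.308, 0.06], [0.492, -0.347, 0.06], [0.554, -0.241, 0.109], [0.476, -0.376, 0.109]]
[0.49067856 0.15674691 0.006     ] [0.38889699 0.1669845  0.012     ] 0.10247095201687051 -0.10024674931703462
[[-0.964  0.267 -0.001]
 [ 0.267  0.964 -0.002]
 [ 0.    -0.002 -1.   ]]
```

Request:
drive_tool([
  [[-0.03,-0.03,0.008],0],
  [[-0.03,-0.03,0.008],0],
  [[-0.03,-0.03,0.008],0],
  [[-0.03,-0.03,0.008],0],
  [[-0.03,-0.03,0.008],0],
  [[-0.03,-0.03,0.008],0],
  [[-0.03,-0.03,0.008],0],
  [[-0.03,-0.03,0.008],0],
  [[-0.03,-0.03,0.008],0],
  [[-0.03,-0.03,0.008],0],
], jaw=0.3)

```text
t: 1.15
tool_pos: [0.3763, 0.2313, 0.2235]
tool_rot: [0.424, 3.113, 0.0]
contact_force: [0.9, 1.0, -0.1]
opening: 0.0599
grip_force: 0.0
```

Request:
drive_tool([
  [[-0.03,-0.025,0.01],0],
  [[-0.03,-0.025,0.01],0],
  [[0,0,0],-0.09],
  [[0,0,0],-0.08],
  [[0,0,0],0],
  [[0,0,0],0],
])

```text
t: 1.75
tool_pos: [0.4203, 0.1687, 0.2037]
tool_rot: [-0.161, -3.137, 0.0]
contact_force: [-0.1, -0.9, 0.2]
opening: 0.0597
grip_force: 0.0
```

Run:
```python
from h import *
import pickle
o=ctrl.get_obs();print(o['tool_pos'],o['opening'],o['contact_force'],Ro.from_rotvec(o['tool_rot']).as_matrix().round(3))
d=cam('wrist');pickle.dump(d,open('wrist1.pkl','wb'));cv2.imwrite('pics/wrist1.png',d['image'])
h=cv2.cvtColor(d['image'],cv2.COLOR_BGR2HSV);m=cv2.inRange(h,(18,120,120),(32,255,255))
n,l,s,c=cv2.connectedComponentsWithStats(m)
for i in range(1,n):
    if s[i,4]>100:
        v,u=np.nonzero(l==i);P=np.array([ray(d,a,b,.012)[:2] for a,b in zip(u,v)]).astype(np.float32)
        print(c[i].round(),s[i,4],cv2.minAreaRect(P))
```

```text
[0.42028888 0.16868442 0.20373679] 0.0596887242090932 [-0.13525516 -0.86882854  0.17207916] [[-0.995  0.102 -0.   ]
 [ 0.102  0.995 -0.   ]
 [ 0.    -0.    -1.   ]]
[314. 198.] 1258 ((0.4254339337348938, 0.16485054790973663), (0.01938897930085659, 0.06951504945755005), 85.71465301513672)
```

View pics/wrist1.png

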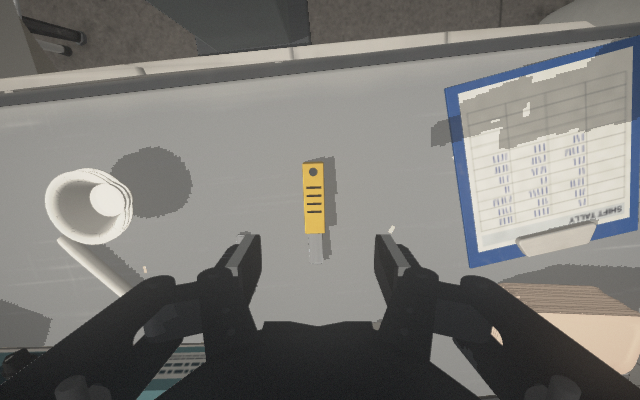

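Gauge centre is (0.4254, 0.1649), and its size of 69.5 x 19.4 mm agrees with the description. Descending on it.

Request:
drive_tool([
  [[-0.0055,-0.0035,0.02],-0.028],
  [[0,0,0.025],0],
  [[0,0,0.025],0],
  [[0,0,0.025],0],
  [[0,0,0.02],0],
  [[0,0,0.0125],0],
  [[0,0,0],0],
  [[0,0,0],0],
])

```text
t: 2.6
tool_pos: [0.4259, 0.1649, 0.077]
tool_rot: [0.114, 3.139, 0.0]
contact_force: [-0.4, -0.1, -0.2]
opening: 0.0603
grip_force: 0.0
```

Request:
drive_tool([
  [[0,0,0],0],
  [[0,0,0],0],
  [[0,0,0],0],
  [[0,0,0],0],
  [[0,0,0],0],
  [[0,0,0],0],
  [[0,0,0],0],
  [[0,0,0],0],
], jaw=1, grip_force=40)

```text
t: 3.4
tool_pos: [0.4264, 0.1648, 0.0776]
tool_rot: [0.114, 3.138, 0.001]
contact_force: [-1.3, -0.2, 6.5]
opening: 0.0189
grip_force: 40.4
```

Request:
drive_tool([
  [[0,0,-0.01],0],
  [[0,0,-0.03],0],
  [[0,0,-0.03],0],
  [[0,0,-0.03],0],
  [[-0.003,-0.0356,0],0],
  [[-0.003,-0.0356,0],0],
  [[-0.003,-0.0356,0],0],
  [[-0.003,-0.0356,0],0],
  [[-0.003,-0.0356,0],0],
  [[-0.003,-0.0356,0],0],
])

```text
t: 4.4
tool_pos: [0.4274, -0.051, 0.1765]
tool_rot: [0.114, 3.139, 0.0]
contact_force: [0.9, 0.2, -0.2]
opening: 0.0187
grip_force: 39.7
```

Request:
drive_tool([
  [[-0.003,-0.0356,0],0],
  [[-0.003,-0.0356,0],0],
  [[-0.003,-0.0356,0],0],
  [[-0.003,-0.0356,0],0],
  [[-0.003,-0.0356,0],0],
  [[-0.003,-0.0356,0],0],
  [[0,0,0],0.118],
  [[0,0,0],0.118],
  [[0,0,0],0.118],
  [[0,0,0],0.118],
])

```text
t: 5.4
tool_pos: [0.43, -0.264, 0.1763]
tool_rot: [-0.853, -3.023, -0.001]
contact_force: [-0.7, -0.3, -0.9]
opening: 0.0185
grip_force: 39.7
```

Request:
drive_tool([
  [[0,0,0],0],
  [[0,0,0],0],
  [[0,0,0],0],
])

```text
t: 5.7
tool_pos: [0.4303, -0.2639, 0.1764]
tool_rot: [-0.843, -3.026, -0.0]
contact_force: [-0.5, -0.3, -0.8]
opening: 0.0185
grip_force: 39.7
```

Run:
```python
from h import *
import pickle
o=ctrl.get_obs();print(o['tool_pos'],o['opening'],o['contact_force'],Ro.from_rotvec(o['tool_rot']).as_matrix().round(3))
W=cam('wrist');S=cam('side');pickle.dump((W,S,o['tool_pos'],o['tool_rot']),open('p2.pkl','wb'))
a=np.hstack([W['image'][60:400,120:520],cv2.resize(S['image'][100:270,280:480],(400,340),interpolation=cv2.INTER_CUBIC)]);cv2.imwrite('pics/p2.png',a)
```

```text
[ 0.43028154 -0.26394827  0.17640493] 0.018492039997193423 [-0.5432194  -0.30918965 -0.78496998] [[-0.856  0.517 -0.   ]
 [ 0.517  0.856  0.   ]
 [ 0.     0.    -1.   ]]
```

View pics/p2.png

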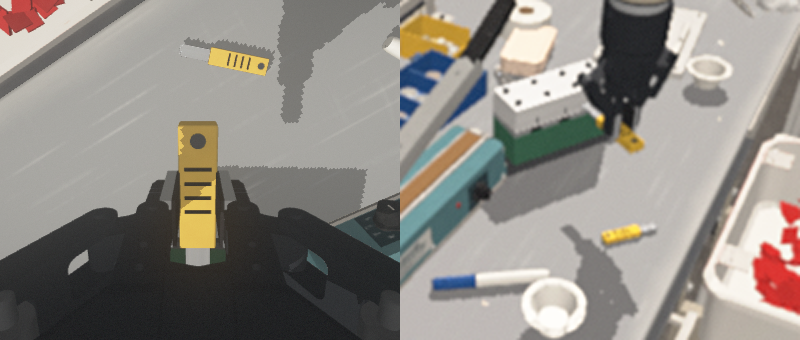

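The gauge is gripped straight, with its handle at wrist crop x 180-217 and its rear end at row ~123. I'll check the projection of the nominal in-hand pose.

Run:
```python
from h import *
import pickle
from scipy.optimize import least_squares
W,S,p,r=pickle.load(open('p2.pkl','rb'))
I=W['image'];h=cv2.cvtColor(I,cv2.COLOR_BGR2HSV);m=cv2.inRange(h,(15,90,60),(35,255,255));m[:170]=0
for v in range(178,312,6):
    u=np.nonzero(m[v])[0]; print(v,(u.min(),u.max(),I[v,320].tolist()) if len(u) else None,end=' ')
T=Ro.from_rotvec(r).as_matrix()
def pt(g,dz=.0776,ox=0,pitch=0,oy=0):  # gauge frame -> world; gauge x=-tool x,y=tool y
    c,s=np.cos(pitch),np.sin(pitch);g=np.array(g,float)
    q=np.array([c*g[0]+s*g[2]+ox,g[1]+oy,-s*g[0]+c*g[2]])
    return p+T@np.array([-q[0],q[1],dz-q[2]])
print()
for n,g in dict(rtl=(-.035,.01,.012),rtr=(-.035,-.01,.012),rb=(-.035,0,0),ftl=(.035,.01,.012),ftr=(.035,-.01,.012),tip=(.071,0,.006)).items():
    print(n,proj(W,pt(g)).round(1),proj(W,pt(g,pitch=.05)).round(1),proj(W,pt(g,dz=.0746)).round(1))
```

```text
178 None 184 (np.int64(299), np.int64(336), [68, 112, 132]) 190 (np.int64(298), np.int64(337), [78, 140, 170]) 196 (np.int64(298), np.int64(337), [77, 79, 80]) 202 (np.int64(298), np.int64(337), [76, 79, 80]) 208 (np.int64(298), np.int64(337), [73, 93, 101]) 214 (np.int64(298), np.int64(336), [75, 139, 168]) 220 (np.int64(299), np.int64(336), [73, 141, 169]) 226 (np.int64(299), np.int64(336), [75, 142, 172]) 232 (np.int64(299), np.int64(336), [72, 137, 167]) 238 (np.int64(299), np.int64(335), [73, 142, 171]) 244 (np.int64(299), np.int64(335), [45, 54, 59]) 250 (np.int64(300), np.int64(335), [94, 192, 228]) 256 (np.int64(300), np.int64(335), [62, 101, 119]) 262 (np.int64(300), np.int64(335), [94, 197, 231]) 268 (np.int64(299), np.int64(335), [95, 199, 231]) 274 (np.int64(299), np.int64(335), [91, 191, 227]) 280 (np.int64(298), np.int64(336), [94, 197, 230]) 286 (np.int64(299), np.int64(335), [93, 195, 230]) 292 (np.int64(299), np.int64(335), [90, 194, 229]) 298 (np.int64(299), np.int64(335), [92, 195, 229]) 304 (np.int64(299), np.int64(335), [92, 193, 229]) 310 (np.int64(630), np.int64(639), [158, 163, 166]) 
rtl [336.9 186.7] [337.1 188.7] [337.3 188. ]
rtr [296.1 186.7] [295.9 188.7] [295.7 188. ]
rb [316.5 181.7] [316.5 182.5] [316.5 182.9]
ftl [334.6 309.8] [334.4 308.7] [334.9 313.3]
ftr [298.6 309.8] [298.8 308.7] [298.2 313.3]
tip [316.6 354.6] [316.6 350.3] [316.6 358.6]
```

Request:
drive_tool([
  [[0,0.0007,0.01],0],
  [[0,0,0.015],0],
  [[0,0,0.015],0],
  [[0,0,0.0048],0],
  [[-0.008,0,0],0],
  [[-0.008,0,0],0],
  [[-0.008,0,0],0],
  [[0,0,0],0],
  [[0,0,0],0],
  [[0,0,0],0],
], grip_force=25)

```text
t: 6.8
tool_pos: [0.4513, -0.2759, 0.1318]
tool_rot: [0.845, 3.026, -0.0]
contact_force: [-0.7, 0.2, -1.3]
opening: 0.019
grip_force: 39.7
```

```bash
cat >> h.py <<'E'
def st():
    o=ctrl.get_obs();p=np.array(o['tool_pos']);T=Ro.from_rotvec(o['tool_rot']).as_matrix()
    y=-.5451;e=np.array([np.cos(y),np.sin(y),0]);l=np.array([-e[1],e[0],0]);q=p-[.544,-.3315,0]
    print('t',round(o['t'],2),'tip depth %.4f lat %.4f z %.4f'%(q@e+.03+.071,q@l,p[2]-.0776+.006),'yaw err %.4f'%(np.arctan2(-T[1,0],-T[0,0])-y),'F along/lat/z',(np.array([e,l,[0,0,1]])@o['contact_force']).round(1),'op',round(o['opening'],4))
E
python3 - <<'E'
from h import *
import pickle
st()
S=cam('side');pickle.dump(S,open('p3.pkl','wb'))
cv2.imwrite('pics/p3.png',cv2.resize(S['image'][130:190,330:410],(800,600),interpolation=cv2.INTER_CUBIC))
E
```

```text
t 6.8 tip depth -0.0071 lat -0.0005 z 0.0602 yaw err 0.0003 F along/lat/z [-0.7 -0.1 -1.3] op 0.019
```

View pics/p3.png

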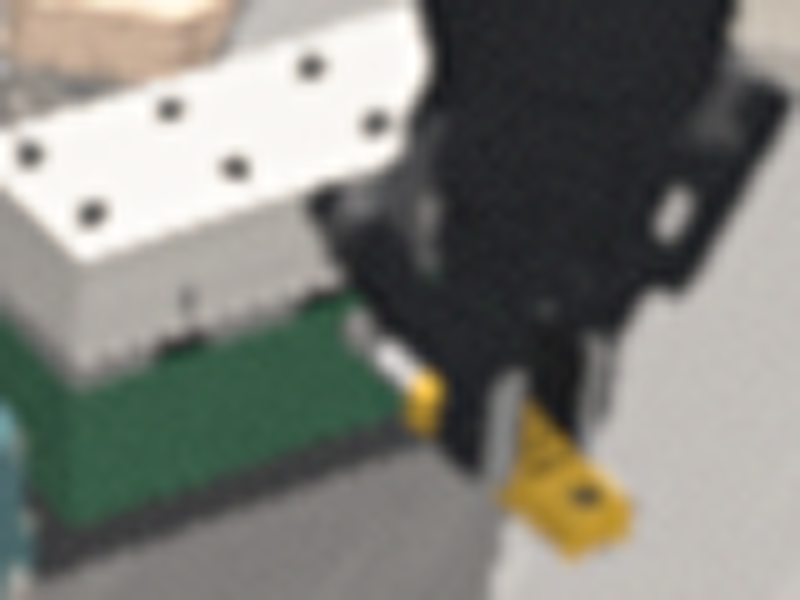

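The side view shows the blade tip at about crop (350,315), just off the middle gap, and the rear handle corner at (632,497). I'll check this against the model projection to find any offset between the side camera and the arm.

Run:
```python
from h import *
import pickle
S=pickle.load(open('p3.pkl','rb'));o=ctrl.get_obs();p=np.array(o['tool_pos']);T=Ro.from_rotvec(o['tool_rot']).as_matrix()
def pt(g): return p+T@np.array([-g[0],g[1]+.0005,.0776-g[2]])
for n,g in dict(tipL=(.071,.007,.008),tipR=(.071,-.007,.008),shLt=(.035,.01,.012),shLb=(.035,.01,0),rearRt=(-.035,-.01,.012),rearLt=(-.035,.01,.012),rearLb=(-.035,.01,0),hole=(-.028,0,.012)).items():
    print(n,((proj(S,pt(g))-[330,130])*10).round(0))
for n,g in dict(gapM=(-.03,0,.06),gapMl=(-.03,.009,.06),gapL=(-.03,.045,.06)).items():
    y=-.5451;c,s=np.cos(y),np.sin(y);print(n,((proj(S,[.544+c*g[0]-s*g[1],-.3315+s*g[0]+c*g[1],g[2]])-[330,130])*10).round(0))
```

```text
tipL [321. 313.]
tipR [364. 298.]
shLt [392. 374.]
shLb [388. 411.]
rearRt [621. 495.]
rearLt [557. 520.]
rearLb [551. 558.]
hole [572. 492.]
gapM [327. 298.]
gapMl [299. 308.]
gapL [186. 348.]
```

Run:
```python
from h import *
import pickle
from scipy.optimize import least_squares
def hull(d,f):
    P=np.array([proj(d,f((x,y,z))) for x in(-.035,.035) for y in(-.01,.01) for z in(0,.012)],np.float32)
    return cv2.convexHull(P)[:,0]
def ext(P): return np.r_[P[:,0].min(),P[:,0].max(),P[:,1].min(),P[:,1].max()].round(2)
def msk(d): h=cv2.cvtColor(d['image'],cv2.COLOR_BGR2HSV);return cv2.inRange(h,(15,90,70),(35,255,255))
d=pickle.load(open('side0.pkl','rb'))
y=-.075;c,s=np.cos(y),np.sin(y)
H=hull(d,lambda g:np.array([.4262+c*g[0]-s*g[1],.1650+s*g[0]+c*g[1],g[2]]))
m=cv2.moments(H);m2=msk(d)[305:355,275:340]
m2=cv2.morphologyEx(m2,cv2.MORPH_CLOSE,np.ones((5,5)))
M=cv2.moments(m2,True);v,u=np.nonzero(m2)
print('model',m['m10']/m['m00'],m['m01']/m['m00'],m['m00'],ext(H));print('img',M['m10']/M['m00']+275,M['m01']/M['m00']+305,M['m00'],u.min()+275,u.max()+275,v.min()+305,v.max()+305)
S=pickle.load(open('p3.pkl','rb'));o=ctrl.get_obs();p=np.array(o['tool_pos']);T=Ro.from_rotvec(o['tool_rot']).as_matrix()
H=hull(S,lambda g:p+T@np.array([-g[0],g[1]+.0005,.0776-g[2]]))
m2=msk(S)[150:195,360:400];v,u=np.nonzero(m2);print('p3 model',ext(H),'img',u.min()+360,u.max()+360,v.min()+150,v.max()+150)
# head refit with pixel corrections
px0=np.array([(322,298),(415,266),(508,235),(258,240),(582,130),(495,62),(183,165)])/6.667+[300,120]-.425
B=np.array([(-.03,.045,.06),(-.03,0,.06),(-.03,-.045,.06),(-.03,.078,.099),(-.03,-.078,.099),(.03,-.078,.099),(.03,.078,.099)])
for du,dv in((0,0),(-.5,0),(-1,0),(-1.5,0),(-1,.5)):
    def f(q): c,s=np.cos(q[2]),np.sin(q[2]); W=B@np.array([[c,-s,0],[s,c,0],[0,0,1]]).T+[q[0],q[1],0];return (np.array([proj(d,X) for X in W])-px0-[du,dv]).ravel()
    r=least_squares(f,[.5,-.3,-.8]);print(du,dv,r.x.round(4),r.cost)
```

```text
model 301.48257083560327 327.79844869544854 477.4095423175022 [282.9  319.67 313.09 342.75]
img 302.79828326180257 327.6158798283262 466.0 285 320 314 341
p3 model [368.81 392.13 165.1  185.76] img 370 392 167 185
0 0 [ 0.5458 -0.3328 -0.545 ] 0.8524227768959238
-0.5 0 [ 0.547  -0.3321 -0.5446] 0.8697904004828247
-1 0 [ 0.5482 -0.3315 -0.5441] 0.8878231124437962
-1.5 0 [ 0.5494 -0.3309 -0.5436] 0.9065222525565935
-1 0.5 [ 0.5472 -0.3294 -0.5437] 0.992732733940999
```

The side camera reads about 0.9 px too far right, judging by the gauge at known poses. The corrected head pose is (0.548, -0.3316, -0.544), so the middle gap lies about 2 mm further left and 3.5 mm deeper. I'll shift, then probe.

Request:
drive_tool([
  [[0,0.002,0],0],
  [[-0.003,0,0],0],
  [[-0.003,0,0],0],
  [[-0.0015,0,0],0],
  [[0,0,0],0],
  [[0,0,0],0],
])

```text
t: 7.45
tool_pos: [0.4587, -0.2781, 0.1316]
tool_rot: [-0.845, -3.026, -0.0]
contact_force: [0.1, -0.6, -0.5]
opening: 0.0186
grip_force: 39.7
```

```bash
sed -i 's/y=-.5451;e/y=-.544;e/;s/\[.544,-.3315,0\]/[.548,-.3316,0]/;s/q@l,/q@l+.0005,/' h.py; python3 -c "
from h import *
st()"
```

```text
t 7.45 tip depth -0.0031 lat 0.0001 z 0.0600 yaw err -0.0009 F along/lat/z [ 0.4 -0.4 -0.5] op 0.0186
```

Request:
drive_tool([
  [[-0.001,0,0],0],
  [[-0.001,0,0],0],
  [[-0.001,0,0],0],
  [[0,0,0],0],
  [[0,0,0],0],
])

```text
t: 7.95
tool_pos: [0.4613, -0.2796, 0.1316]
tool_rot: [-0.845, -3.026, -0.0]
contact_force: [0.1, 0.5, -1.4]
opening: 0.0189
grip_force: 39.7
```

Request:
drive_tool([
  [[-0.001,0,0],0],
  [[0,0,0],0],
  [[0,0,0],0],
])

```text
t: 8.25
tool_pos: [0.4622, -0.2802, 0.1316]
tool_rot: [0.845, 3.026, -0.0]
contact_force: [0.2, -0.6, -0.7]
opening: 0.0183
grip_force: 39.7
```

Depth is now about +1 mm with no contact. Continuing.

Request:
drive_tool([
  [[-0.001,0,0],0],
  [[-0.001,0,0],0],
  [[0,0,0],0],
  [[0,0,0],0],
])

```text
t: 8.65
tool_pos: [0.4639, -0.2812, 0.1316]
tool_rot: [0.845, 3.026, 0.0]
contact_force: [0.2, 0.6, -0.7]
opening: 0.0184
grip_force: 39.7
```

Request:
drive_tool([
  [[-0.001,0,0],0],
  [[-0.001,0,0],0],
  [[0,0,0],0],
  [[0,0,0],0],
])

```text
t: 9.05
tool_pos: [0.4656, -0.2822, 0.1316]
tool_rot: [0.845, 3.026, 0.0]
contact_force: [1.0, 0.3, -0.6]
opening: 0.0185
grip_force: 39.7
```

Request:
drive_tool([
  [[-0.001,0,0],0],
  [[-0.001,0,0],0],
  [[0,0,0],0],
  [[0,0,0],0],
])

```text
t: 9.45
tool_pos: [0.4673, -0.2833, 0.1316]
tool_rot: [-0.845, -3.026, 0.0]
contact_force: [-0.1, 0.5, -1.1]
opening: 0.0188
grip_force: 39.7
```

Request:
drive_tool([
  [[-0.001,0,0],0],
  [[-0.001,0,0],0],
  [[0,0,0],0],
  [[0,0,0],0],
])

```text
t: 9.85
tool_pos: [0.469, -0.2843, 0.1316]
tool_rot: [-0.845, -3.026, -0.0]
contact_force: [-0.1, -0.2, -1.0]
opening: 0.0187
grip_force: 39.7
```

Request:
drive_tool([
  [[-0.001,0,0],0],
  [[-0.001,0,0],0],
  [[0,0,0],0],
  [[0,0,0],0],
])

```text
t: 10.25
tool_pos: [0.4707, -0.2854, 0.1316]
tool_rot: [-0.845, -3.026, 0.0]
contact_force: [-0.0, 0.5, -0.4]
opening: 0.0188
grip_force: 39.7
```

Request:
drive_tool([
  [[-0.001,0,0],0],
  [[-0.001,0,0],0],
  [[0,0,0],0],
  [[0,0,0],0],
])

```text
t: 10.65
tool_pos: [0.4724, -0.2864, 0.1316]
tool_rot: [0.845, 3.026, -0.0]
contact_force: [0.1, 0.4, -0.9]
opening: 0.0186
grip_force: 39.7
```

Request:
drive_tool([
  [[-0.001,0,0],0],
  [[-0.001,0,0],0],
  [[0,0,0],0],
  [[0,0,0],0],
])

```text
t: 11.05
tool_pos: [0.4741, -0.2874, 0.1316]
tool_rot: [-0.845, -3.026, -0.0]
contact_force: [0.7, -0.5, 0.0]
opening: 0.0187
grip_force: 39.7
```

Request:
drive_tool([
  [[-0.001,0,0],0],
  [[-0.001,0,0],0],
  [[0,0,0],0],
  [[0,0,0],0],
])

```text
t: 11.45
tool_pos: [0.4759, -0.2885, 0.1316]
tool_rot: [-0.845, -3.026, 0.0]
contact_force: [-0.0, 1.3, -1.0]
opening: 0.0185
grip_force: 39.7
```

Request:
drive_tool([
  [[-0.001,0,0],0],
  [[-0.001,0,0],0],
  [[0,0,0],0],
  [[0,0,0],0],
])

```text
t: 11.85
tool_pos: [0.4776, -0.2895, 0.1316]
tool_rot: [-0.845, -3.026, -0.0]
contact_force: [-0.2, 0.5, -1.4]
opening: 0.0187
grip_force: 39.7
```

Request:
drive_tool([
  [[-0.001,0,0],0],
  [[-0.001,0,0],0],
  [[0,0,0],0],
  [[0,0,0],0],
])

```text
t: 12.25
tool_pos: [0.4793, -0.2905, 0.1316]
tool_rot: [0.845, 3.026, -0.0]
contact_force: [1.7, -1.0, -0.8]
opening: 0.0181
grip_force: 39.7
```

Request:
drive_tool([
  [[-0.001,0,0],0],
  [[-0.001,0,0],0],
  [[0,0,0],0],
  [[0,0,0],0],
])

```text
t: 12.65
tool_pos: [0.481, -0.2916, 0.1316]
tool_rot: [-0.845, -3.026, -0.0]
contact_force: [-0.1, 0.0, -0.2]
opening: 0.0185
grip_force: 39.7
```

Depth is about 23 mm with no resistance, so the middle gap seems free. Continuing.

Request:
drive_tool([
  [[-0.001,0,0],0],
  [[-0.001,0,0],0],
  [[-0.001,0,0],0],
  [[0,0,0],0],
  [[0,0,0],0],
])

```text
t: 13.15
tool_pos: [0.4836, -0.2931, 0.1316]
tool_rot: [-0.845, -3.026, 0.0]
contact_force: [-0.0, -0.8, -0.7]
opening: 0.0185
grip_force: 39.7
```

Run:
```python
from h import *
st()
W=cam('wrist');S=cam('side')
h=cv2.cvtColor(W['image'],cv2.COLOR_BGR2HSV);m=cv2.inRange(h,(15,90,60),(35,255,255))[:,280:355]
v,u=np.nonzero(m);print(v.min(),v.max())
cv2.imwrite('pics/p4.png',np.hstack([W['image'][60:400,120:520],cv2.resize(S['image'][130:215,330:430],(400,340),interpolation=cv2.INTER_CUBIC)]))
```

```text
t 13.15 tip depth 0.0260 lat 0.0000 z 0.0600 yaw err -0.0008 F along/lat/z [ 0.4 -0.7 -0.7] op 0.0185
0 307
```

View pics/p4.png

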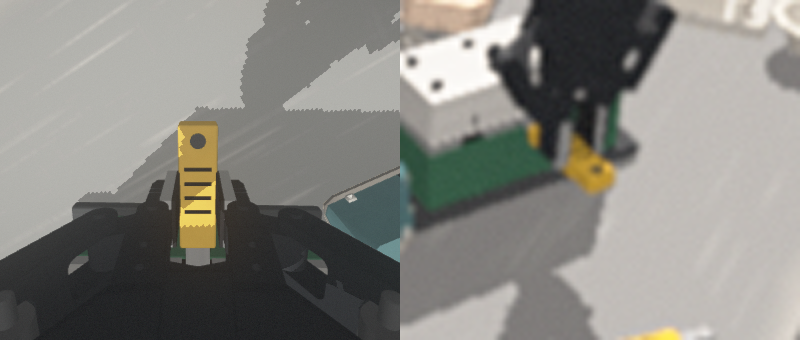

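The gauge hasn't moved in the hand: handle rows are 123 to 247, as before. The blade is in the middle gap at about 26 mm depth with no force. Pushing on until the shoulder touches.

Request:
drive_tool([
  [[-0.001,0,0],0],
  [[-0.001,0,0],0],
  [[-0.001,0,0],0],
  [[0,0,0],0],
  [[0,0,0],0],
])

```text
t: 13.75
tool_pos: [0.4861, -0.2947, 0.1316]
tool_rot: [-0.845, -3.026, 0.0]
contact_force: [0.0, -0.0, -0.9]
opening: 0.0185
grip_force: 39.7
```

Request:
drive_tool([
  [[-0.001,0,0],0],
  [[-0.001,0,0],0],
  [[0,0,0],0],
  [[0,0,0],0],
])

```text
t: 14.15
tool_pos: [0.4878, -0.2957, 0.1316]
tool_rot: [-0.845, -3.026, 0.0]
contact_force: [-0.6, 0.3, -1.7]
opening: 0.0186
grip_force: 39.7
```

Request:
drive_tool([
  [[-0.001,0,0],0],
  [[-0.001,0,0],0],
  [[0,0,0],0],
  [[0,0,0],0],
])

```text
t: 14.55
tool_pos: [0.4896, -0.2967, 0.1316]
tool_rot: [-0.845, -3.026, 0.0]
contact_force: [-0.8, 0.5, -1.4]
opening: 0.0189
grip_force: 39.7
```

Depth is about 33 mm. Taking 1 mm steps from here.

Request:
drive_tool([
  [[-0.001,0,0],0],
  [[-0.0005,0,0],0],
  [[0,0,0],0],
  [[0,0,0],0],
])

```text
t: 14.95
tool_pos: [0.4908, -0.2975, 0.1316]
tool_rot: [-0.845, -3.026, -0.0]
contact_force: [0.4, -0.2, -1.1]
opening: 0.0181
grip_force: 39.7
```

Request:
drive_tool([
  [[-0.001,0,0],0],
  [[0,0,0],0],
  [[0,0,0],0],
])

```text
t: 15.25
tool_pos: [0.4917, -0.298, 0.1316]
tool_rot: [0.845, 3.026, -0.0]
contact_force: [0.8, -0.1, -1.3]
opening: 0.0184
grip_force: 39.7
```

Request:
drive_tool([
  [[-0.001,0,0],0],
  [[0,0,0],0],
  [[0,0,0],0],
])

```text
t: 15.55
tool_pos: [0.4925, -0.2986, 0.1316]
tool_rot: [-0.845, -3.026, -0.0]
contact_force: [-0.7, 0.3, -0.5]
opening: 0.0188
grip_force: 39.7
```

Request:
drive_tool([
  [[-0.001,0,0],0],
  [[0,0,0],0],
  [[0,0,0],0],
])

```text
t: 15.85
tool_pos: [0.4934, -0.2991, 0.1316]
tool_rot: [0.845, 3.026, -0.0]
contact_force: [-1.1, 0.0, -1.0]
opening: 0.0185
grip_force: 39.7
```

Request:
drive_tool([
  [[-0.001,0,0],0],
  [[0,0,0],0],
  [[0,0,0],0],
])

```text
t: 16.15
tool_pos: [0.4941, -0.2995, 0.1315]
tool_rot: [-0.845, -3.025, -0.0]
contact_force: [-0.1, 0.3, -0.2]
opening: 0.0189
grip_force: 39.7
```

Request:
drive_tool([
  [[-0.001,0,0],0],
  [[0,0,0],0],
  [[0,0,0],0],
])

```text
t: 16.45
tool_pos: [0.4944, -0.2996, 0.1313]
tool_rot: [-0.844, -3.023, -0.001]
contact_force: [-5.0, 2.1, 1.7]
opening: 0.0188
grip_force: 40.0
```

Run:
```python
from h import *
st()
W=cam('wrist');I=W['image']
h=cv2.cvtColor(I,cv2.COLOR_BGR2HSV);m=cv2.inRange(h,(15,90,60),(35,255,255))[150:,290:345]
v,u=np.nonzero(m);print(v.min()+150,v.max()+150)
cv2.imwrite('pics/p5.png',cv2.resize(I[160:360,240:400],(640,600),interpolation=cv2.INTER_CUBIC))
```

```text
t 16.45 tip depth 0.0386 lat 0.0001 z 0.0597 yaw err -0.0007 F along/lat/z [-5.3 -0.8  1.7] op 0.0188
181 307
```

View pics/p5.png

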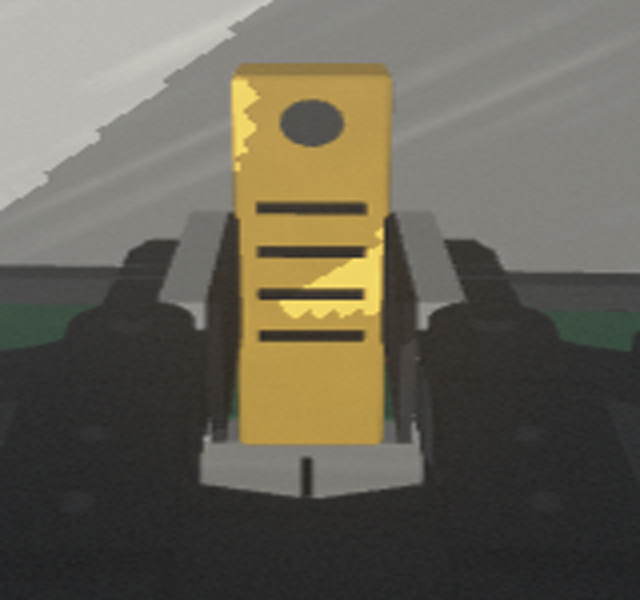

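The shoulder meets the face: 5 N, and the black tick is centred over the handle at crop (307,475) with no gap visible. Releasing and lifting.

Request:
drive_tool([
  [[0,0,0],0],
  [[0,0,0],0],
  [[0,0,0],0],
  [[0,0,0],0],
  [[0,0,0],0],
  [[0,0,0],0],
], jaw=0.45)

```text
t: 17.1
tool_pos: [0.4952, -0.3002, 0.1317]
tool_rot: [0.845, 3.026, -0.0]
contact_force: [0.7, 1.0, 0.4]
opening: 0.0467
grip_force: 0.0
```

Request:
drive_tool([
  [[0,0,-0.01],0],
  [[0,0,-0.01],0],
  [[0,0,-0.02],0],
  [[0,0,-0.03],0],
  [[0,0,-0.03],0],
  [[0,0,0],0],
  [[0,0,0],0],
  [[0,0,0],0],
])

```text
t: 17.9
tool_pos: [0.4947, -0.2998, 0.2309]
tool_rot: [-0.845, -3.025, -0.001]
contact_force: [0.5, -0.5, 0.2]
opening: 0.0471
grip_force: 0.0
```

Run:
```python
from h import *
o=ctrl.get_obs();print(o['t'],o['tool_pos'],o['contact_force'],o['opening'])
W=cam('wrist');S=cam('side')
cv2.imwrite('pics/p6.png',np.hstack([W['image'][60:400,120:520],cv2.resize(S['image'][130:215,330:430],(400,340),interpolation=cv2.INTER_CUBIC)]))
```

```text
17.9 [ 0.4946679  -0.29977413  0.23085761] [ 0.51537197 -0.54291286  0.17399258] 0.04714914925547952
```

View pics/p6.png

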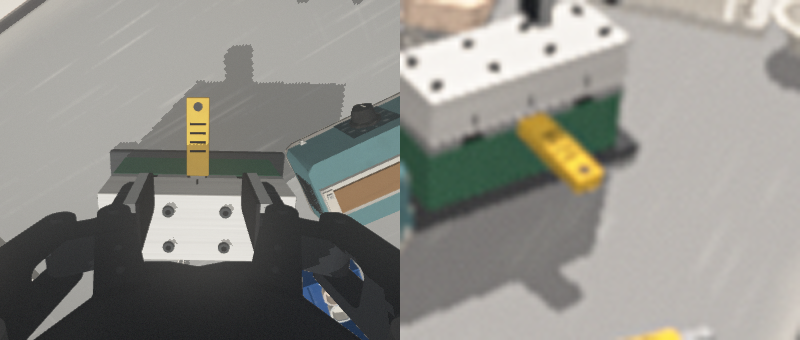

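The gauge sits home in the middle gap with its shoulder flush at wrist crop (197,176) and a slight droop. The gripper is clear above it, so I'm handing in.

```bash
python3 -c "
from station import ctrl
print(ctrl.finish_job())"
```

```text
the job is handed in; nothing more can be done
None
```

The largest gauge is fully home in the middle gap, flat side up and let go, with the oil bottle, marker and bowls never touched; I handed the job in at about 18 s (the hand-in returned no verdict).

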